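# Close the canister with its inner lid and take away the cover

## Task

In the black plant tray stands a double lid: a plug-shaped inner lid with a wooden stem, and a cover that sits loose over that stem. Lift the two together by the stem and lower them onto whichever of the two canisters the plug fits, until the inner lid sits fully home in the mouth with the cover still on it; then take hold of the cover alone by its collar and raise it until all of it is above the tip of the stem, leaving the inner lid seated and undisturbed. Finish while still holding the cover up in the gripper (do not put it down or let go), and do not knock the canisters, pots or hand cultivator about.

Things in the scene. Friction and masses are not known exactly. Their poses are not given: they have to be found in the camera images.
- stem (a point): Grip point on the inner lid's upright wooden stem, a round rod 12 mm in diameter, on the lid's axis, 14 mm below the stem's tip. While the cover is nested, the top of its collar is 22 mm below this point. Gripped here and lifted, the inner lid carries the cover, which rests loose on its flange.
- plug_foot (a point): Centre of the underside of the inner lid's plug, 69 mm below stem on the same axis. When the lid is fully home it is 14 mm below the canister's rim, the flange lying on the rim.
- collar (a point): Grip point on the axis of the cover, inside its upright collar: 4 mm below the collar's top, 22 mm above the cover's flat top face, 35 mm above the skirt's lower edge. Collar: tube 30 mm outside, 26 mm high, bored 17 mm; the stem passes through it with 2.5 mm play all round and stands 36 mm above it. Nested, this point is 26 mm below stem.
- canister_mouth (a point): Centre of the mouth of the aluminium canister that the plug fits, level with the rim, 90 mm above the shelf. Mouth 64 mm in diameter; neck 69 mm outside and 15 mm high, body 80 mm in diameter. Empty, loose on the shelf, about 450 g.
- narrow_mouth (a point): Centre of the mouth of the other aluminium canister, level with the rim, 90 mm above the shelf. Same outside, but the mouth is only 46 mm wide, with a broad flat rim, so the plug cannot enter. The two canisters swap places from run to run.
- inner_lid: Inner lid, about 120 g, 83 mm high; origin at the centre of its underside, z up along the stem. From below: steel plug 57 mm in diameter, 14 mm high, foot chamfered; flange 71 mm in diameter, 4 mm thick; wooden stem 65 mm long. Starts standing on its plug in the tray.
- cover: Aluminium cover, about 100 g, 83 mm in outer diameter, skirt 78 mm inside and reaching 10 mm below the origin; origin on its axis at the face that rests on the inner lid's flange, 25 mm below collar; z up. It lifts straight up off the stem.
- canister: The canister that the plug fits, origin at the centre of its underside.
- narrow_tin: The canister with the narrow mouth, origin at the centre of its underside.
- tray: Black plastic plant tray, 180 x 240 x 35 mm, open, floor 5 mm thick; origin at the centre of its underside. The double lid stands in it.
- pot_big: Bystander: glazed blue pot, 110 mm across the rim, 100 mm high; origin at the centre of its underside.
- pot_small: Bystander: glazed white pot, 90 mm across the rim, 85 mm high; origin at the centre of its underside.
- cultivator: Bystander: stainless three-tined hand cultivator lying flat, 290 mm long, about 30 mm high at most; origin near the middle of its length, x towards the tines.

How it is judged (in metres and radians):
On the way, in this order (a step that is already met when the one before it is completed fails the run):
1. the inner lid and the cover are lifted together, the plug's foot over 70 mm above the shelf and the cover still nested on the inner lid (height (world z) of plug_foot above 0.07 m and horizontal distance between plug_foot and canister_mouth above 0.04 m and z of collar in the frame of stem below -0.018 m and horizontal distance between collar and stem below 0.015 m), for 0.2 s.
2. the inner lid is fully home in the canister with the cover still nested on it, and let go (z of plug_foot in the frame of canister_mouth below -0.011 m and horizontal distance between plug_foot and canister_mouth below 0.006 m and angle between stem's own z axis and vertical below 0.08 rad and z of collar in the frame of stem below -0.018 m and horizontal distance between collar and stem below 0.015 m and contact force between the fingers and inner_lid below 0.2 N), for 0.2 s.
At the end, for the whole second after the job is handed in: Inner lid in the canister: plug 11 mm or more deep (14 is home), within 6 mm of the axis, 0.08 rad of upright, not touched by fingers. Cover held still in the fingers, touching neither lid nor canisters, its skirt above the stem tip (collar point over 104 mm above the rim) (z of plug_foot in the frame of canister_mouth below -0.011 m and horizontal distance between plug_foot and canister_mouth below 0.006 m and angle between stem's own z axis and vertical below 0.08 rad and z of collar in the frame of canister_mouth above 0.104 m and contact force between the fingers and cover above 1 N and contact force between cover and inner_lid below 0.1 N and contact force between cover and canister below 0.1 N and contact force between cover and narrow_tin below 0.1 N and contact force between the fingers and inner_lid below 0.2 N and linear speed of each of cover, inner_lid below 0.03 m/s and angle between canister's own z axis and vertical below 0.1 rad); the arm keeps its last pose, push and grip.
It fails at once if the cover comes away from the inner lid (more than 10 mm) while the inner lid is not seated in the canister, or the inner lid is pulled up or tipped as the cover comes off (z of collar in the frame of stem above -0.016 m and not (z of plug_foot in the frame of canister_mouth below -0.011 m and horizontal distance between plug_foot and canister_mouth below 0.006 m and angle between stem's own z axis and vertical below 0.08 rad)).
It fails at once if the canisters are knocked about (moved over 30 mm or tipped over 0.3 rad) (distance of any of canister, narrow_tin from where it was at the start of the episode above 0.03 m or angle between any of canister, narrow_tin's own z axis and vertical above 0.3 rad).
It fails at once if a pot or the cultivator is knocked about (moved over 30 mm) (distance of any of pot_big, pot_small, cultivator from where it was at the start of the episode above 0.03 m).
It also fails if it takes over 51 s, if anything falls off the work surface, if the arm or the gripper's body presses on something with over 40 N, if the wrist force passes 120 N, or if a joint passes its speed limit or range.

## Robot

A 6-joint arm with a two-finger parallel gripper is mounted at the origin on the work surface. World frame = base frame: x ahead of the robot, y to its left, z up, the work surface at z = 0. Lengths are in mm, angles in degrees, forces in N, time in s.
With the tool pointing down it reaches from about 300 to 850 mm from the base axis. Payload 4.2 kg.
Tool frame: the origin (TCP) lies on the centre line of the jaws, within the pads' length; the fingertips stand 14 mm ahead of it and the grasp point (between the pads) lies 5 mm behind it (env.finger_overhang is the z of the fingertips in the tool frame, in mm); z points along the fingers, y is the line along which they close (so a half turn about z gives the same grasp; the last joint's range is limited). The gripper opens to 91 mm and grips with 3 to 60 N. Pads are 32 mm wide; open, the fingers measure 118 mm over their backs; the gripper's body (76 mm by 178 mm) begins 60 mm behind the grasp point.
Start: joints at [73.453, 18.312, 89.639, -0, 72.044, -1.146], TCP at [152.708, 554.369, 202.276] pointing down, gripper open.
Joint ranges: [-177.97, 177.97], [-48.28, 115.42], [12.27, 149.76], [-77.06, 257.06], [2.81, 150.46], [-146.56, 146.56]. Speed limits (degrees/s): [147.25, 147.25, 180, 180, 180, 180].

## Interface

Orientations are given as [roll, pitch, yaw] about the fixed x, y, z axes, in that order (R = Rz(yaw) Ry(pitch) Rx(roll)).
In Python, from workcell import sensors, viewer, env gives the robot as it stands. The module is installed in compiled form; this text tells all that it offers.
- The arm moves only by the tool step_arm, never from a script. Its argument "plan" is one flat list of numbers, 6 for each row, row after row: the shift along the tool's x, y, z in cm, then the turn, a rotation vector about the tool's x, y, z in rad. In form: [x, y, z, wx, wy, wz, x, y, z, wx, wy, wz, ...]. A call has 1 to 5 rows; each row shifts and turns the commanded pose from where the row before left it, along the tool's axes as they then stand; what a row does not reach is not made up. A row lasts 1/12 s, in which the tool goes at most 41.7 mm and 7.16 degrees, less where a joint would pass 70% of its speed; a pose out of reach is approached as far as the arm can. A call is refused whole if a number of a shift passes 4.17 or a number of a turn 0.125, either way. A call with a gripper value outside its range is refused whole. "hand" is the finger opening in cm, from 0 to 9.12, set as the call begins (left out, the last holds). The fingers move at their own pace and stop on an object; "newtons" is the grip in N (left out, the last holds). Time passes only in rows, so rows that do not move let the fingers close. It gives the time, the measured TCP pose, the force, the opening and the grip force at its end, in the units of the state.
- sensors.state(): the state, without advancing time (a new reading comes with each control period).
- viewer.grab_frame(name): name is "scene" or "top" or "wrist"; returns a dict with "img" (480x640x3 uint8, red, green, blue), "fx", "fy", "cx", "cy" (pixels), "position" and "attitude" of the camera in the world. Camera axes: x right, y down, z forward; pixel columns grow to the right and rows downward; lengths in mm; the calibration is good to about 2 mm. The wrist camera is an equidistant fisheye: a pixel r from the principal point sees the ray r / f radians off the axis. A picture is of the moment at which its call begins. There is no depth.
- env.job_done(): hands the job in; it is judged then, once.
Trained networks look in a picture, given as the dict that the camera call returned (one of the last four; its "shot" number tells which), for a name from the list of things; names that differ only in an ending like _2 or _b are one class to them, and where a whole thing is asked for, a point or a joint stands for the part that bears it (a point fixed in the world has none). Each returns a list of dicts, best first, with "score" (0 to 1); they miss things now and then, are a little off and sometimes report something else, mostly with a low value. They report only what shows in the picture. A call takes as long as a camera call.
- viewer.boxes_of(name, picture): "location" ([column, row] in pixels, amid what is visible of it).
- viewer.pinpoint(name, picture): "location" ([column, row] in pixels: a listed point, or the origin of a listed thing).
The state is a dict: "time_s": time; "qpos": joint angles; "qvel": joint speeds; "effort": joint torques, N m; "ee_pos": TCP position; "ee_rot": TCP orientation; "force": force on the tool from outside, world axes, zero at the start; "torque": the same for the moment, N m; "gripper_width": finger opening in mm; "gripper_force": force on a finger pad.
Only numpy, scipy, OpenCV 4.12 (cv2) and the standard library are available. Lean on these libraries where they do the work, as an engineer would, in place of code of your own. Each camera call takes 0.05 s, during which the arm holds its last target. There are 200 camera calls.

## Working session

There is one attempt and no reset: what is moved stays moved. The work goes in short steps, Python scripts to look and compute and a tool call to move; the robot and the scene stay as the last step left them, time stands still between calls to the robot, and variables do not carry over. Pictures are saved under pics/ and viewed, at most 10 in all, crops included, and the job is handed in when it is done.

Besides the shell and the picture viewer there is one more tool, called as name(argument=value, ...), one argument or row to a line, values as JSON. step_arm: Moves the arm, as the interface text tells. Its arguments: {"type":"object","properties":{"plan":{"type":"array","items":{"type":"number"}},"hand":{"type":"number"},"newtons":{"type":"number"}},"required":["plan"]}

```bash
mkdir -p pics
cat > h.py <<'E'
import numpy as np, cv2
from scipy.spatial.transform import Rotation as R
from workcell import sensors, viewer, env
def rot(a):
    a=np.array(a,float)
    if a.shape==(3,3): return a
    return R.from_euler('xyz',a,degrees=True).as_matrix()
def ray(f,px,fish=False):
    u=np.array([(px[0]-f['cx'])/f['fx'],(px[1]-f['cy'])/f['fy']])
    if fish:
        r=np.linalg.norm(u); d=np.array([*(u/max(r,1e-9)*np.sin(r)),np.cos(r)])
    else: d=np.array([*u,1.]); d/=np.linalg.norm(d)
    return np.array(f['position'],float),rot(f['attitude'])@d
def tri(rs):
    A=sum(np.eye(3)-np.outer(d,d) for p,d in rs); b=sum((np.eye(3)-np.outer(d,d))@p for p,d in rs)
    x=np.linalg.solve(A,b); return x,max(np.linalg.norm((np.eye(3)-np.outer(d,d))@(x-p)) for p,d in rs)
def atz(r,z): p,d=r; return p+d*(z-p[2])/d[2]
E
python3 - <<'E'
from h import *
F={n:viewer.grab_frame(n) for n in('scene','top','wrist')}
for n,f in F.items():
    cv2.imwrite(f'pics/a_{n}.png',f['img'][:,:,::-1]); print(n,f['fx'],f['cx'],f['cy'],f['position'],f['attitude'],f['shot'])
print(sensors.state())
for k in['stem','collar','canister_mouth','narrow_mouth','tray','pot_big','pot_small','cultivator']:
    rs=[]
    for n,f in F.items():
        l=viewer.pinpoint(k,f)
        print(k,n,[(np.round(o['location']),round(o['score'],2)) for o in l[:3]])
        if l: rs.append(ray(f,l[0]['location'],n=='wrist'))
    if len(rs)>1: print('  all',tri(rs),' first2',tri(rs[:2]))
v=np.hstack([cv2.resize(F[n]['img'],(400,300)) for n in('scene','top')])
cv2.imwrite('pics/b.png',v[:,:,::-1])
E
```

```text
scene 498.04773107317004 321.5431606863521 239.49998574800296 [ 978.24902912 -375.47652714  821.86384475] [-141.30594878   -0.6466151    40.67800271] 1
top 569.4483387183546 324.3955309253259 245.66217886682585 [ 438.53449977   90.5395586  1310.32309364] [-171.56055618   -1.46141306  -90.33183089] 2
wrist 371.64829954431775 315.85954757338897 239.3354590564258 [ 80.16727312 576.26485683 384.74813215] [1.64586812e+02 9.49770453e-03 7.46263572e+01] 3
{'time_s': 0.15, 'qpos': array([ 7.34533122e+01,  1.83417793e+01,  8.96884051e+01, -7.52659472e-04,
        7.20422670e+01, -1.14708644e+00]), 'qvel': array([ 0.05401836, -0.09592185, -0.14241386,  0.09149237, -0.0402636 ,
        0.00682728]), 'effort': array([ 7.26695043e-05, -4.12770009e+01, -2.32154185e+01,  7.27682677e-02,
        4.33652778e-02, -1.06228167e-04]), 'ee_pos': array([152.5999822 , 553.99606728, 201.64111009]), 'ee_rot': array([-1.79927549e+02, -7.34856870e-04,  1.64600631e+02]), 'force': array([ 0.06450498,  0.10032176, -0.56934738]), 'torque': array([-0.01846016, -0.00046548,  0.01493814]), 'gripper_force': 0.0, 'gripp
[... 1678 characters left out ...]
1.9454762825017133))  first2 (array([628.97817316, 450.04355333,  -6.33975053]), np.float64(1.9454762825017133))
pot_small scene [(array([259., 409.]), 0.7)]
pot_small top [(array([436., 212.]), 0.88)]
pot_small wrist []
  all (array([ 712.41789408, -209.67217512,   -4.24632928]), np.float64(1.3189935724837911))  first2 (array([ 712.41789408, -209.67217512,   -4.24632928]), np.float64(1.3189935724837911))
cultivator scene [(array([391., 292.]), 0.81)]
cultivator top [(array([292., 197.]), 0.96)]
cultivator wrist []
  all (array([745.41286256, 127.32175824,  -7.38820458]), np.float64(5.651574739082401))  first2 (array([745.41286256, 127.32175824,  -7.38820458]), np.float64(5.651574739082401))
```

View pics/a_scene.png

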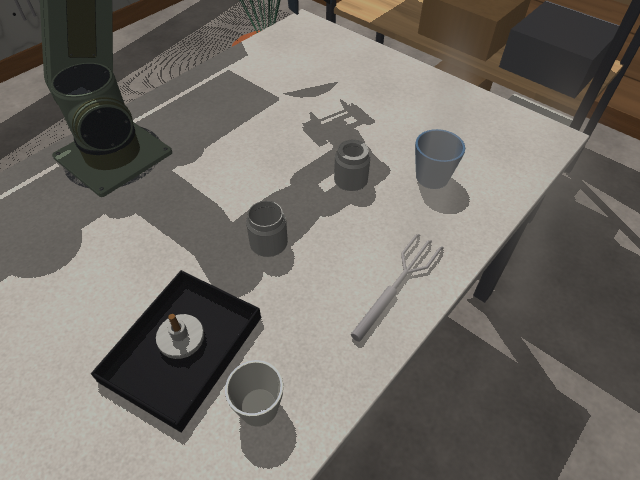

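View pics/a_top.png

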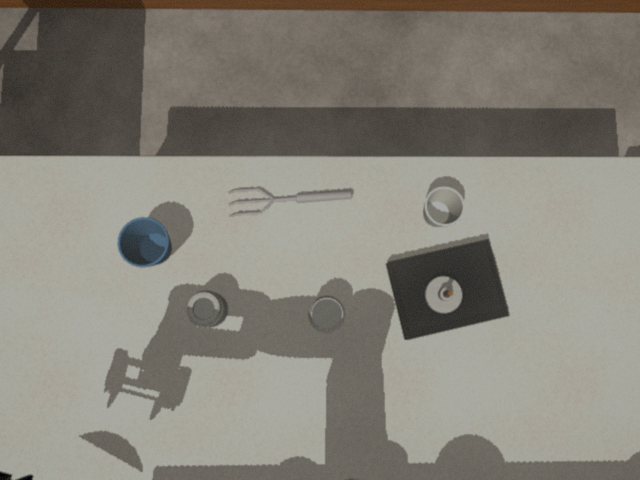

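The scene shows the wide-mouth canister at about (267,215), the narrow one at (352,152) with a broad rim, and the double lid in the tray at (176,325). The top view agrees: wide canister at (327,314), lid at (444,294). The networks' canister choice matches what I see. I'll turn to yaw 180 and travel at the current height.

step_arm(
  plan=[0,0,0,0,0,-0.09,0,0,0,0,0,-0.09,0,0,0,0,0,-0.089,-1.68,-3.5,0,0,0,0,-1.68,-3.5,0,0,0,0],
  hand=9.1,
)

```text
time_s: 1.77
ee_pos: [186.2, 484.6, 201.7]
ee_rot: [-180.0, 0.0, -179.8]
force: [1.5, -0.3, -0.2]
gripper_width: 90.9
gripper_force: 0.0
```

step_arm(
  plan=[-1.68,-3.5,0,0,0,0,-1.68,-3.5,0,0,0,0,-1.68,-3.5,0,0,0,0,-1.68,-3.5,0,0,0,0,-1.68,-3.5,0,0,0,0],
)

```text
time_s: 2.18
ee_pos: [270.7, 307.7, 202.4]
ee_rot: [180.0, 0.0, -179.9]
force: [1.4, 0.2, 0.1]
gripper_width: 91.3
gripper_force: 0.0
```

step_arm(
  plan=[-1.68,-3.5,0,0,0,0,-1.68,-3.5,0,0,0,0,-1.68,-3.5,0,0,0,0,-1.68,-3.5,0,0,0,0,-1.68,-3.5,0,0,0,0],
)

```text
time_s: 2.6
ee_pos: [354.8, 132.7, 202.6]
ee_rot: [180.0, 0.1, -180.0]
force: [1.1, 0.8, -0.1]
gripper_width: 91.0
gripper_force: 0.0
```

```bash
cat > w.py <<'E'
from h import *
import sys,pickle,os
D=pickle.load(open('d.pkl','rb')) if os.path.exists('d.pkl') else {}
f=viewer.grab_frame('wrist'); cv2.imwrite(f'pics/{sys.argv[1]}.png',f['img'][:,:,::-1])
Z=dict(stem=74,collar=48,canister_mouth=90,narrow_mouth=90)
for k in sys.argv[2:]:
    for o in viewer.pinpoint(k,f)[:2]:
        r=ray(f,o['location'],True); print(k,np.round(o['location'],1),round(o['score'],2),np.round(atz(r,Z[k]),1))
        if o['score']>.3:
            D.setdefault(k,[]).append(r)
            if len(D[k])>1: print('   tri',tri(D[k]))
        break
pickle.dump(D,open('d.pkl','wb'))
E
python3 w.py w1 canister_mouth narrow_mouth stem collar
```

```text
canister_mouth [232.8 353.9] 0.83 [474.9  56.2  90. ]
```

step_arm(
  plan=[-1.66,-3.5,0,0,0,0,-1.66,-3.5,0,0,0,0,-1.66,-3.5,0,0,0,0,-1.66,-3.5,0,0,0,0,-1.66,-3.5,0,0,0,0],
)

```text
time_s: 3.27
ee_pos: [438.1, -40.1, 202.3]
ee_rot: [180.0, 0.0, -179.8]
force: [0.2, -0.5, -0.4]
gripper_width: 91.0
gripper_force: 0.0
```

```bash
python3 w.py w2 canister_mouth stem collar
```

```text
canister_mouth [422.9 270.2] 0.73 [472.1  56.1  90. ]
   tri (array([472.73088973,  56.26056514,  91.3031656 ]), np.float64(1.1537943750116022))
stem [142. 308.] 0.72 [ 521.4 -212.    74. ]
collar [155.9 295.7] 0.76 [ 518.9 -206.6   48. ]
```

step_arm(
  plan=[-1.66,-3.5,0,0,0,0,-1.66,-3.5,0,0,0,0,-1.66,-3.5,0,0,0,0,-1.66,-3.5,0,0,0,0,0,0,0,0,0,0],
)

```text
time_s: 3.88
ee_pos: [507.0, -183.0, 201.9]
ee_rot: [-179.8, 0.1, -180.0]
force: [-0.0, -0.4, 0.7]
gripper_width: 90.8
gripper_force: 0.0
```

```bash
python3 w.py w3 canister_mouth stem collar
```

```text
canister_mouth [565.1 196.9] 0.92 [471.7  54.3  90. ]
   tri (array([472.82832367,  55.90232579,  89.77845735]), np.float64(1.8889988997076272))
stem [281.9 238.2] 0.66 [ 517.1 -210.3   74. ]
   tri (array([ 516.74182397, -209.03719895,   80.25861974]), np.float64(1.5044905957526578))
collar [288.  229.3] 0.77 [ 515.6 -206.8   48. ]
   tri (array([ 516.38918689, -206.01831098,   50.27535682]), np.float64(1.4924919780365773))
```

View pics/w3.png

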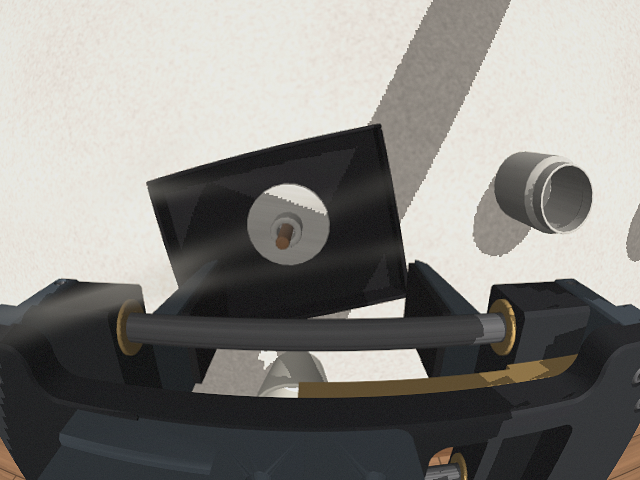

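w3 shows the double lid upright: cover disc centred about (288,225), stem tip at (283,242), and the wide canister at (567,197). I'll centre over it, descend partway, and look again.

step_arm(
  plan=[-0.5,-1.4,1.5,0,0,0,-0.5,-1.2,1.5,0,0,0,0,0,1.5,0,0,0,0,0,1.2,0,0,0,0,0,0,0,0,0],
)

```text
time_s: 4.5
ee_pos: [511.8, -203.7, 143.1]
ee_rot: [179.8, -0.3, -179.9]
force: [-1.2, 0.4, 0.5]
gripper_width: 90.8
gripper_force: 0.0
```

```bash
rm d.pkl; python3 w.py w4 stem collar
python3 - <<'E'
from h import *
from h import sensors
print(sensors.state()['ee_pos'])
f=viewer.grab_frame('wrist')
g=cv2.imread('pics/w4.png'); cv2.imwrite('pics/w4c.png',cv2.resize(g[100:340,160:480],(640,480),interpolation=cv2.INTER_NEAREST))
t=viewer.grab_frame('top'); s=viewer.grab_frame('scene')
for k in('stem','collar'):
    rs=[]
    for n,x in(('t',t),('s',s),('w',f)):
        l=viewer.pinpoint(k,x)
        if l:
            r=ray(x,l[0]['location'],n=='w'); rs.append(r); print(k,n,l[0]['location'],l[0]['score'],atz(r,74 if k=='stem' else 48))
    if len(rs)>1: print(tri(rs))
E
```

```text
stem [302.4 257. ] 0.86 [ 519.1 -210.5   74. ]
collar [305.9 245.4] 0.87 [ 518.  -208.6   48. ]
[ 514.14541387 -205.31858538  146.19506554]
stem t [447.5, 293.1] 0.42 [ 516.7214358  -210.00987875   74.        ]
stem s [172.5, 322.7] 0.51 [ 522.02770649 -218.28634402   74.        ]
stem w [308.9, 252.3] 0.7 [ 519.2697257  -207.78863477   74.        ]
(array([ 518.68136384, -212.11756679,   67.56730976]), np.float64(4.9097322426512715))
collar t [444.7, 294.4] 0.67 [ 515.50292263 -209.95331785   48.        ]
collar s [178.4, 326.3] 0.67 [ 519.49544345 -210.60726461   48.        ]
collar w [307.5, 241.4] 0.92 [ 518.47831313 -209.32412845   48.        ]
(array([ 517.55613102, -209.96388645,   46.04566323]), np.float64(1.9867449037091671))
```

View pics/w4c.png

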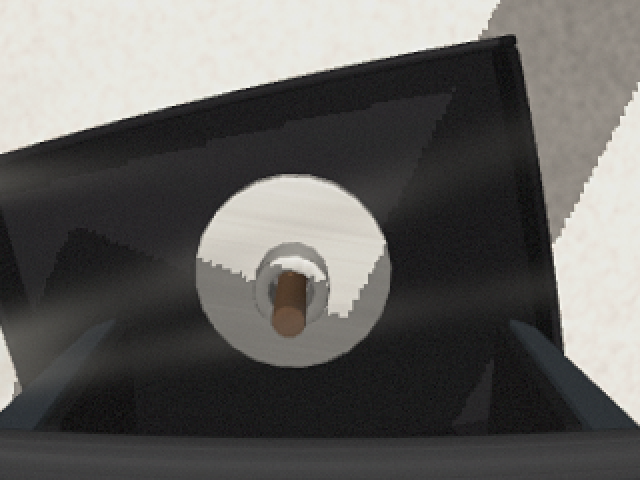

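w4 crop shows the cover disc centred at crop (293,271) and the stem tip at (289,320), between the jaws and upright. The estimate is stem ≈ (518,-209) with z near 74, which fits the tray floor plus 69. I'll go down and grip.

step_arm(
  plan=[-0.2,-0.2,1.8,0,0,0,-0.1,-0.1,1.8,0,0,0,0,0,1.5,0,0,0,0,0,0.8,0,0,0,0,0,0,0,0,0],
  hand=6,
)

```text
time_s: 5.52
ee_pos: [515.6, -209.1, 84.4]
ee_rot: [179.9, -0.2, -180.0]
force: [0.5, -0.3, -1.1]
gripper_width: 61.4
gripper_force: 0.0
```

```bash
python3 w.py w5 stem collar; python3 -c "
from h import *
print(sensors.state()['ee_pos'])"
```

```text
stem [311.2 282. ] 0.9 [ 518.7 -209.2   74. ]
   tri (array([ 518.76942242, -209.87591573,   74.29974339]), np.float64(0.6849442402914516))
collar [315.5 265. ] 0.97 [ 517.6 -206.8   48. ]
   tri (array([ 515.51245542, -207.60168283,   55.12223627]), np.float64(0.9075185876309706))
[ 517.50477266 -209.85101557   87.0379257 ]
```

step_arm(
  plan=[0,0.05,0.7,0,0,0,-0.05,0,0.6,0,0,0,0,0,0,0,0,0,0,0,0,0,0,0,0,0,0,0,0,0],
  hand=3,
)

```text
time_s: 6.08
ee_pos: [517.5, -209.1, 73.3]
ee_rot: [180.0, 0.0, -180.0]
force: [-0.1, -0.4, 0.0]
gripper_width: 30.9
gripper_force: 0.0
```

```bash
python3 -c "
from h import *
s=sensors.state()
print(s['ee_pos'],s['force'])"; python3 w.py w6 stem collar
```

```text
[ 517.45271799 -209.07408548   73.28365196] [-0.11088912 -0.41580734  0.03380306]
stem [308.3 289. ] 0.78 [ 520.1 -210.6   74. ]
   tri (array([ 516.07338413, -209.95610826,   82.36307524]), np.float64(1.0729698112682473))
collar [313.4 269.3] 0.91 [ 518.4 -208.    48. ]
   tri (array([ 514.98138387, -207.7198324 ,   56.97697281]), np.float64(1.056903447437493))
```

step_arm(
  plan=[0,0,0,0,0,0,0,0,0,0,0,0,0,0,0,0,0,0,0,0,0,0,0,0,0,0,0,0,0,0],
  hand=0,
  newtons=30,
)

```text
time_s: 6.65
ee_pos: [517.6, -209.3, 73.4]
ee_rot: [-180.0, 0.0, -180.0]
force: [0.2, -1.4, 1.0]
gripper_width: 9.1
gripper_force: 30.0
```

step_arm(
  plan=[0,0,0,0,0,0,0,0,0,0,0,0,0,0,-0.5,0,0,0,0,0,-1,0,0,0,0,0,-1,0,0,0],
)

```text
time_s: 7.07
ee_pos: [516.8, -208.6, 98.4]
ee_rot: [179.9, -0.1, -180.0]
force: [0.0, -0.5, -1.9]
gripper_width: 8.8
gripper_force: 30.0
```

step_arm(
  plan=[0,0,-2,0,0,0,0,0,-2.5,0,0,0,0,0,-2.5,0,0,0,0,0,-1.5,0,0,0,0,0,0,0,0,0],
)

```text
time_s: 7.48
ee_pos: [519.6, -209.8, 188.0]
ee_rot: [-179.8, 0.5, -180.0]
force: [0.6, -0.3, -2.2]
gripper_width: 9.2
gripper_force: 30.0
```

Run:
```python
from h import *
f=viewer.grab_frame('wrist');s=viewer.grab_frame('scene')
st=sensors.state();print(st['ee_pos'],st['force'],st['torque'],st['gripper_width'])
for k in('stem','collar','plug_foot','canister_mouth'):
    for n,x in(('s',s),('w',f)):
        l=viewer.pinpoint(k,x)
        if l: print(k,n,l[0])
a=f['img'][140:380,160:480]; sc=s['img'][220:400,80:320]
cv2.imwrite('pics/c1.png',np.hstack([cv2.resize(a,(400,300)),cv2.resize(sc,(400,300))])[:,:,::-1])
```

```text
[ 517.33914673 -208.9207188   183.74940616] [-0.26406487 -0.88315253 -3.16483752] [0.043813   0.03278508 0.04948329] 9.16029854334481
stem s {'location': [269.3, 238.0], 'score': 0.71}
stem w {'location': [315.3, 288.4], 'score': 0.85}
collar s {'location': [160.6, 293.3], 'score': 0.65}
collar w {'location': [313.6, 269.5], 'score': 0.8}
plug_foot s {'location': [259.6, 406.6], 'score': 0.38}
plug_foot w {'location': [308.6, 245.7], 'score': 0.81}
canister_mouth s {'location': [261.9, 214.1], 'score': 0.63}
canister_mouth w {'location': [595.2, 189.6], 'score': 0.68}
```

View pics/c1.png

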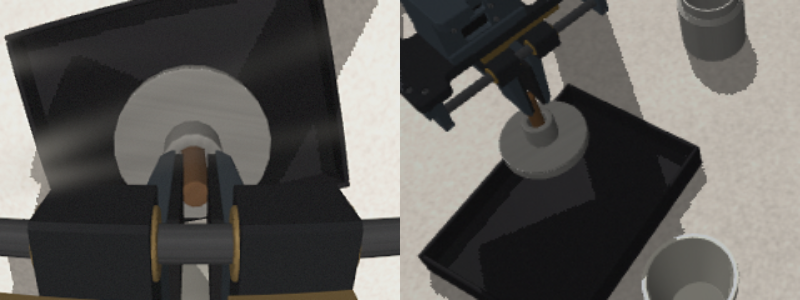

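The crops show the lid held upright with the cover nested, the stem visible on the camera side of the fingers. The opening reads 9 mm for a 12 mm rod, so I'll check where the stem sits between the pads.

Run:
```python
from h import *
f=viewer.grab_frame('wrist');st=sensors.state();p=st['ee_pos'];print(p,st['ee_rot'])
C=rot(f['attitude']);o=np.array(f['position'])
def proj(X):
    d=C.T@(X-o);d/=np.linalg.norm(d);t=np.arccos(d[2]);q=d[:2]/np.linalg.norm(d[:2])*t
    return np.round([f['cx']+f['fx']*q[0],f['cy']+f['fy']*q[1]],1)
print('tcp',proj(p))
for dx in(-16,0,16):
    for dz in(-14,5): print(dx,dz,proj(p+[dx,0,dz]))
for k,z in(('stem',184),('collar',158),('plug_foot',115)):
    l=viewer.pinpoint(k,f)[0];print(k,l,atz(ray(f,l['location'],True),p[2]+z-184)-p)
a=f['img'][200:350,220:420]; cv2.imwrite('pics/c2.png',cv2.resize(a,(800,600),interpolation=cv2.INTER_NEAREST)[:,:,::-1])
```

```text
[ 517.20470111 -208.98546242  182.69044471] [ 1.79971223e+02 -5.12246414e-02 -1.79988537e+02]
tcp [311.2 284.2]
-16 -14 [311.3 247.8]
-16 5 [311.  258.6]
0 -14 [311.4 274.9]
0 5 [311.1 287.9]
16 -14 [311.5 300.5]
16 5 [311.2 315.3]
stem {'location': [312.0, 285.8], 'score': 0.64} [0.90436397 0.43841104 0.        ]
collar {'location': [314.2, 268.4], 'score': 0.91} [  0.42256247   1.55390549 -26.        ]
plug_foot {'location': [310.5, 244.0], 'score': 0.76} [ -2.36035871  -1.15112479 -69.        ]
```

View pics/c2.png

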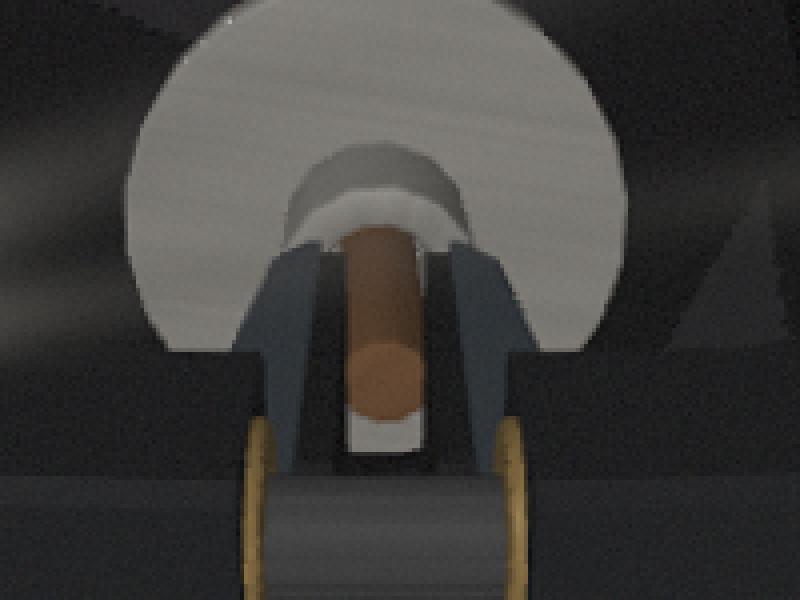

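The soft pads hold the stem in the middle (pad gap centred at column 386 of the crop, tip at (386,382)). So the grasp is good and the wrist camera is about 2 mm biased in y. Next I move beside the canister, where it will be visible past the lid.

step_arm(
  plan=[0.6,1.3,-0.2,0,0,0,1.2,2.5,-0.5,0,0,0,1.5,3.1,-0.5,0,0,0,1.5,3.1,-0.5,0,0,0,1.5,3.1,-0.3,0,0,0],
)

```text
time_s: 8.6
ee_pos: [453.1, -76.4, 203.7]
ee_rot: [180.0, 0.0, 180.0]
force: [0.8, 0.8, -1.9]
gripper_width: 9.2
gripper_force: 30.0
```

step_arm(
  plan=[1.5,3.1,0,0,0,0,1.5,3.1,0,0,0,0,1.5,3.1,0,0,0,0,1.3,2.6,0,0,0,0,0.6,1.3,0,0,0,0],
)

```text
time_s: 9.02
ee_pos: [387.4, 56.6, 203.5]
ee_rot: [179.9, -0.1, -179.9]
force: [-0.0, 0.1, -1.6]
gripper_width: 9.2
gripper_force: 30.0
```

step_arm(
  plan=[0,0,0,0,0,0,0,0,0,0,0,0,0,0,0,0,0,0],
)

```text
time_s: 9.27
ee_pos: [390.6, 53.6, 203.5]
ee_rot: [-180.0, 0.1, -180.0]
force: [-0.4, 0.1, -2.3]
gripper_width: 8.9
gripper_force: 30.0
```

Run:
```python
from h import *
st=sensors.state();p=st['ee_pos'];print(p,st['force'])
F={n:viewer.grab_frame(n) for n in('wrist','top','scene')}
for k,z in(('canister_mouth',90),('stem',p[2]+1),('collar',p[2]-25)):
    rs=[]
    for n,f in F.items():
        l=viewer.pinpoint(k,f)
        if l: r=ray(f,l[0]['location'],n=='wrist');rs.append(r);print(k,n,np.round(l[0]['location'],1),round(l[0]['score'],2),np.round(atz(r,z),1))
    if len(rs)>1: print(tri(rs))
a=F['wrist']['img'];b=F['scene']['img'][120:270,170:370]
cv2.imwrite('pics/c3.png',np.hstack([cv2.resize(a,(400,300)),cv2.resize(b,(400,300))])[:,:,::-1]);cv2.imwrite('pics/w7.png',a[:,:,::-1])
cv2.imwrite('pics/c4.png',cv2.resize(a[60:360,180:580],(800,600))[:,:,::-1])
```

```text
[390.59731074  53.63752519 203.51793213] [-0.42189399  0.10811187 -2.28064784]
canister_mouth wrist [314.  319.4] 0.5 [471.9  54.6  90. ]
canister_mouth top [325.1 312.7] 0.89 [475.1  57.7  90. ]
canister_mouth scene [266.3 213.9] 0.86 [479.   51.9  90. ]
(array([475.07335495,  55.88039182,  83.84333989]), np.float64(1.6621254390440765))
stem wrist [314.8 285.6] 0.94 [391.1  55.5 204.5]
stem scene [225.1 149.7] 0.63 [388.2  48.  204.5]
(array([389.13450355,  52.03156028, 204.43641214]), np.float64(3.958704947266796))
collar wrist [318.6 272.3] 0.93 [393.4  57.7 178.5]
collar scene [226.4 163.1] 0.9 [393.2  41.8 178.5]
(array([391.36813476,  51.5429024 , 174.37009475]), np.float64(7.0588993908546795))
```

View pics/c4.png

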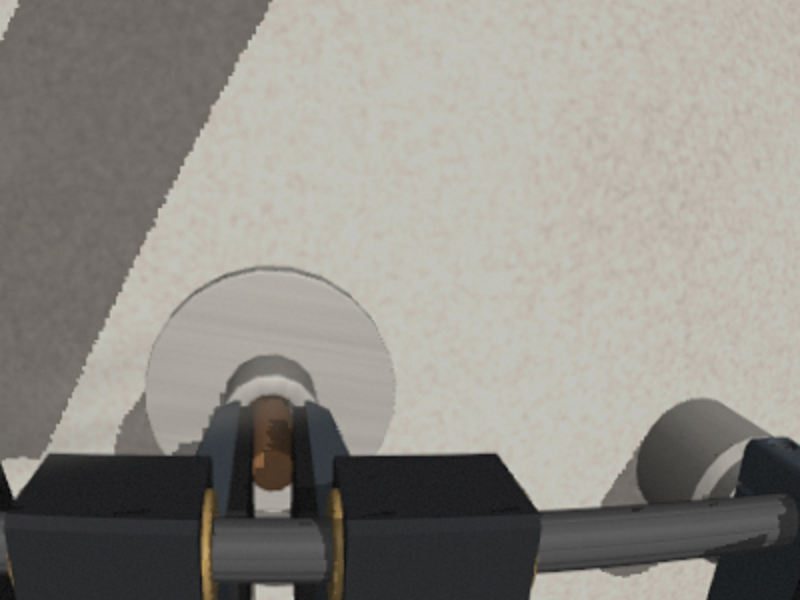

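c4 shows that image-up is toward the base, so the gripper hides the canister here; only the narrow tin shows at the right. I'll move past it, the foot being 45 mm above the rims, to the far side.

step_arm(
  plan=[-1,0,0,0,0,0,-2.5,0,0,0,0,0,-3,0,0,0,0,0,-3,0,0,0,0,0,-3,0,0,0,0,0],
)

```text
time_s: 10.28
ee_pos: [517.5, 54.0, 203.2]
ee_rot: [180.0, 0.1, -180.0]
force: [-0.1, 0.1, -2.4]
gripper_width: 9.3
gripper_force: 30.0
```

step_arm(
  plan=[-2.5,0.2,0,0,0,0,-1.2,0,0,0,0,0,0,0,0,0,0,0,0,0,0,0,0,0,0,0,0,0,0,0],
)

```text
time_s: 10.7
ee_pos: [551.5, 55.9, 202.7]
ee_rot: [-180.0, -0.1, -180.0]
force: [-1.0, 0.4, -1.8]
gripper_width: 9.2
gripper_force: 30.0
```

Run:
```python
from h import *
st=sensors.state();p=st['ee_pos'];print(p,st['force'])
F={n:viewer.grab_frame(n) for n in('wrist','top','scene')}
for k,z in(('canister_mouth',90),('stem',p[2]+1),('collar',p[2]-25)):
    rs=[]
    for n,f in F.items():
        l=viewer.pinpoint(k,f)
        if l: r=ray(f,l[0]['location'],n=='wrist');rs.append(r);print(k,n,np.round(l[0]['location'],1),round(l[0]['score'],2),np.round(atz(r,z),1))
    if len(rs)>1: print(tri(rs))
a=F['wrist']['img'];cv2.imwrite('pics/w8.png',a[:,:,::-1])
cv2.imwrite('pics/c5.png',cv2.resize(a[110:350,160:480],(800,600))[:,:,::-1])
```

```text
[551.47190195  55.91775751 202.74908363] [-0.95412961  0.37718001 -1.82318841]
canister_mouth wrist [312.5 135.3] 0.58 [473.   55.8  90. ]
canister_mouth top [324.7 314.5] 0.7 [471.3  58.6  90. ]
canister_mouth scene [266.1 213.8] 0.77 [478.5  51.9  90. ]
(array([472.21471115,  57.09666994,  80.78896301]), np.float64(1.483425293510342))
stem wrist [316.7 287.9] 0.56 [553.4  58.8 203.7]
stem scene [294.1 190.8] 0.43 [555.1  55.  203.7]
(array([553.75297893,  57.88192117, 201.17635777]), np.float64(1.1318171463568814))
collar wrist [316.6 266.9] 0.69 [550.7  58.8 177.7]
collar top [326.3 274.7] 0.58 [547.8  57.2 177.7]
collar scene [292.5 202.7] 0.7 [554.9  49.8 177.7]
(array([550.40468285,  56.98287002, 170.4953359 ]), np.float64(3.331126201419937))
```

View pics/c5.png

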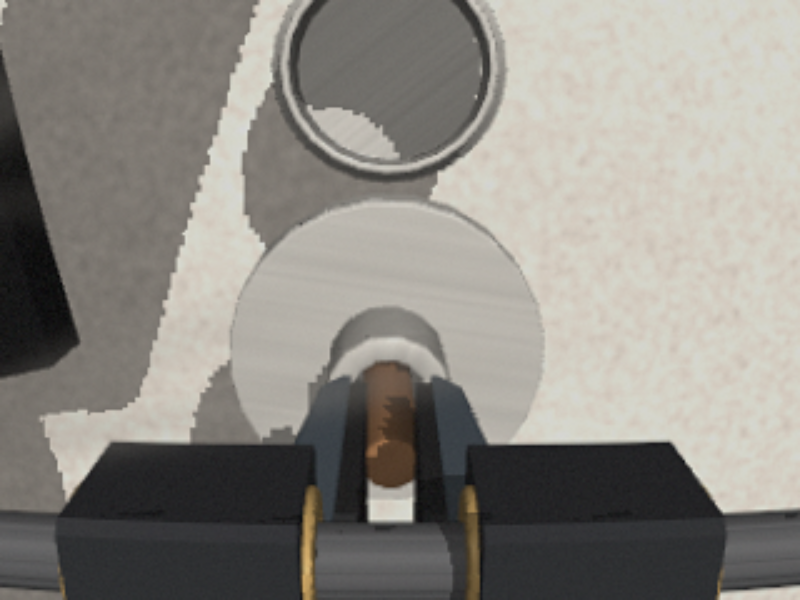

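c5: canister mouth centred at crop (391,66), cover at (388,335), stem tip at (391,465) — so y already agrees within 1 mm. I'll refine x with circle fits on the rectified planes.

Run:
```python
from h import *
f=viewer.grab_frame('wrist');p=sensors.state()['ee_pos'];print(p)
C=rot(f['attitude']);o=np.array(f['position'])
def warp(c,z,h=60,s=.25):
    g=np.arange(-h,h,s);X,Y=np.meshgrid(c[0]+g,c[1]+g)
    d=(np.stack([X,Y,0*X+z],-1)-o)@C;d/=np.linalg.norm(d,axis=-1,keepdims=True)
    k=np.arccos(d[...,2])/np.linalg.norm(d[...,:2],axis=-1)
    m=(f['cx']+f['fx']*k*d[...,0]).astype('f4'),(f['cy']+f['fy']*k*d[...,1]).astype('f4')
    return cv2.cvtColor(cv2.remap(f['img'],*m,cv2.INTER_LINEAR),cv2.COLOR_RGB2GRAY),X[0,0],Y[0,0],s
for n,c,z,rr in(('mouth',(473,56),90,(30,36)),('cover',(551,56),p[2]-47,(39,44))):
    w,x0,y0,s=warp(c,z)
    h=cv2.HoughCircles(cv2.GaussianBlur(w,(7,7),0),cv2.HOUGH_GRADIENT,1,1,param1=60,param2=15,minRadius=int(rr[0]/s),maxRadius=int(rr[1]/s))
    for a in h[0][:8]: print(n,np.round([x0+a[0]*s,y0+a[1]*s,a[2]*s],1))
```

```text
[552.27321074  55.97152654 203.26726129]
mouth [473.1  58.1  32.1]
mouth [473.6  57.9  31.7]
mouth [474.4  57.6  33.1]
mouth [472.9  59.1  33.1]
mouth [473.4  58.4  32. ]
mouth [474.6  55.6  34.8]
mouth [473.6  56.6  32.8]
mouth [474.6  58.4  32.8]
cover [552.1  57.4  41.1]
cover [551.4  57.9  40.8]
cover [550.1  57.4  39.4]
cover [551.1  56.4  42.2]
cover [552.4  56.9  41.4]
cover [552.4  57.6  41.6]
cover [552.6  57.4  41.6]
cover [551.9  54.9  43.6]
```

step_arm(
  plan=[1,0.03,0,0,0,0,2.4,0,0,0,0,0,2.5,0,0,0,0,0,1.4,0,0,0,0,0,0.55,0,0,0,0,0],
)

```text
time_s: 11.77
ee_pos: [470.6, 56.2, 203.2]
ee_rot: [-180.0, -0.1, -180.0]
force: [0.2, 0.2, -2.7]
gripper_width: 9.2
gripper_force: 30.0
```

step_arm(
  plan=[0,0,1.2,0,0,0,0,0,1.2,0,0,0,0,0,1,0,0,0,0,0,0.6,0,0,0,0,0,0,0,0,0],
)

```text
time_s: 12.18
ee_pos: [473.0, 56.2, 161.8]
ee_rot: [-180.0, -0.2, -180.0]
force: [-0.9, 0.7, -2.6]
gripper_width: 9.0
gripper_force: 30.0
```

Run:
```python
from h import *
st=sensors.state();print(st['ee_pos'],st['force'])
f=viewer.grab_frame('wrist');s=viewer.grab_frame('scene')
cv2.imwrite('pics/c6.png',np.hstack([cv2.resize(f['img'][140:380,160:480],(400,300)),cv2.resize(s['img'][140:275,180:360],(400,300),interpolation=cv2.INTER_CUBIC)])[:,:,::-1])
```

```text
[473.04758557  56.16724531 161.82973278] [-0.85249511  0.73230202 -2.57686723]
```

View pics/c6.png

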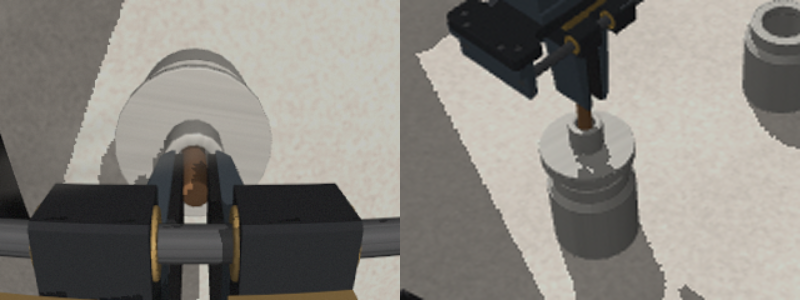

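c6 shows the lid centred over the wide canister in both views, with the foot just above the rim. Lowering gently and watching the force.

step_arm(
  plan=[0,0,0.3,0,0,0,0,0,0.3,0,0,0,0,0,0.3,0,0,0,0,0,0,0,0,0,0,0,0,0,0,0],
)

```text
time_s: 12.7
ee_pos: [473.7, 56.2, 154.1]
ee_rot: [180.0, -0.0, -180.0]
force: [0.1, -1.0, -2.7]
gripper_width: 9.1
gripper_force: 30.0
```

step_arm(
  plan=[0,0,0.2,0,0,0,0,0,0.2,0,0,0,0,0,0.2,0,0,0,0,0,0,0,0,0,0,0,0,0,0,0],
)

```text
time_s: 13.12
ee_pos: [473.7, 56.2, 148.1]
ee_rot: [180.0, -0.0, -180.0]
force: [-0.8, 0.5, -2.8]
gripper_width: 9.0
gripper_force: 30.0
```

step_arm(
  plan=[0,0,0.1,0,0,0,0,0,0.1,0,0,0,0,0,0,0,0,0,0,0,0,0,0,0],
)

```text
time_s: 13.45
ee_pos: [473.8, 56.2, 146.2]
ee_rot: [180.0, -0.0, -180.0]
force: [0.1, 0.3, -3.6]
gripper_width: 9.0
gripper_force: 30.0
```

step_arm(
  plan=[0,0,0.1,0,0,0,0,0,0.1,0,0,0,0,0,0,0,0,0,0,0,0,0,0,0],
)

```text
time_s: 13.78
ee_pos: [474.0, 56.1, 144.4]
ee_rot: [-180.0, 0.0, -180.0]
force: [0.2, -1.0, -1.2]
gripper_width: 9.2
gripper_force: 30.0
```

step_arm(
  plan=[0,0,0.07,0,0,0,0,0,0,0,0,0,0,0,0,0,0,0],
)

```text
time_s: 14.03
ee_pos: [474.2, 56.0, 144.0]
ee_rot: [-180.0, 0.1, -180.0]
force: [-0.3, -2.4, 2.0]
gripper_width: 8.9
gripper_force: 30.0
```

Seated: about 4.5 N pushing back, at the expected height of 144. Releasing.

step_arm(
  plan=[0,0,0,0,0,0,0,0,0,0,0,0,0,0,0,0,0,0,0,0,0,0,0,0,0,0,0,0,0,0],
  hand=5.5,
)

```text
time_s: 14.45
ee_pos: [473.7, 56.5, 143.4]
ee_rot: [180.0, -0.0, -180.0]
force: [0.4, -0.2, 0.3]
gripper_width: 39.4
gripper_force: 0.0
```

Run:
```python
from h import *
st=sensors.state();p=st['ee_pos'];print(p,st['force'],st['gripper_width'])
F={n:viewer.grab_frame(n) for n in('wrist','top','scene')}
for k,z in(('canister_mouth',90),('stem',145),('collar',119)):
    rs=[]
    for n,f in F.items():
        l=viewer.pinpoint(k,f)
        if l: r=ray(f,l[0]['location'],n=='wrist');rs.append(r);print(k,n,np.round(l[0]['location'],1),round(l[0]['score'],2),np.round(atz(r,z),1))
    if len(rs)>1: print(tri(rs))
cv2.imwrite('pics/c7.png',np.hstack([cv2.resize(F['wrist']['img'][140:380,160:480],(400,300)),cv2.resize(F['scene']['img'][140:275,180:360],(400,300),interpolation=cv2.INTER_CUBIC)])[:,:,::-1])
```

```text
[473.67505217  56.45841187 143.38153187] [ 0.40013886 -0.24670286  0.26100276] 39.42560778468708
stem wrist [312.7 288.3] 0.57 [475.5  57.2 145. ]
stem top [292.7 199.8] 0.18 [708.4 125.6 145. ]
stem scene [264.5 192.7] 0.61 [476.5  55.5 145. ]
(array([558.66647925,  67.92049881, 191.01245179]), np.float64(146.36182252898274))
collar wrist [313.3 269.7] 0.73 [474.6  57.4 119. ]
collar scene [266.9 202.1] 0.82 [478.3  57.3 119. ]
(array([476.04711264,  58.1574837 , 116.2768426 ]), np.float64(0.8973290127038575))
```

View pics/c7.png

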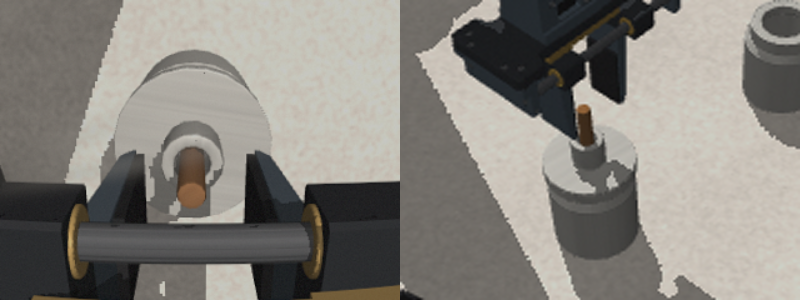

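c7 shows the lid fully seated, cover nested, fingers clear on both sides of the stem. Now down to the collar (TCP z ≈ 115).

step_arm(
  plan=[0,0,0.7,0,0,0,0,0,0.8,0,0,0,0,0,0.8,0,0,0,0,0,0.5,0,0,0,0,0,0,0,0,0],
)

```text
time_s: 15.47
ee_pos: [472.6, 56.1, 113.8]
ee_rot: [-180.0, -0.2, -180.0]
force: [-0.2, 0.5, 0.5]
gripper_width: 55.0
gripper_force: 0.0
```

step_arm(
  plan=[0,0,0,0,0,0],
)

```text
time_s: 15.55
ee_pos: [473.5, 56.2, 114.9]
ee_rot: [-180.0, -0.1, -180.0]
force: [-0.1, 0.1, 0.2]
gripper_width: 54.6
gripper_force: 0.0
```

step_arm(
  plan=[0,0,0,0,0,0,0,0,0,0,0,0,0,0,0,0,0,0,0,0,0,0,0,0,0,0,0,0,0,0],
  hand=2.2,
  newtons=15,
)

```text
time_s: 15.97
ee_pos: [473.9, 56.3, 115.7]
ee_rot: [180.0, 0.0, -180.0]
force: [0.3, -0.3, -0.0]
gripper_width: 24.7
gripper_force: 0.0
```

step_arm(
  plan=[0,0,0,0,0,0,0,0,0,0,0,0,0,0,-0.1,0,0,0,0,0,-0.1,0,0,0,0,0,0,0,0,0],
)

```text
time_s: 16.38
ee_pos: [474.0, 56.3, 117.8]
ee_rot: [180.0, 0.0, -180.0]
force: [-0.2, 0.1, -0.6]
gripper_width: 21.9
gripper_force: 0.0
```

The opening passed 30 mm without any grip force, which doesn't fit a 30 mm collar. My picture allowance is used up, so I'll check with the networks and raw pixel numbers.

Run:
```python
from h import *
st=sensors.state();p=st['ee_pos'];print(p,st['force'],st['gripper_width'],st['gripper_force'],env.finger_overhang)
F={n:viewer.grab_frame(n) for n in('wrist','scene')}
for k,z in(('stem',145),('collar',119),('canister_mouth',90),('cover',94)):
    rs=[]
    for n,f in F.items():
        l=viewer.pinpoint(k,f)
        if l: r=ray(f,l[0]['location'],n=='wrist');rs.append(r);print(k,n,np.round(l[0]['location'],1),round(l[0]['score'],2),np.round(atz(r,z),1))
    if len(rs)>1: print(tri(rs))
g=F['wrist']['img']
cv2.imwrite('pics/w9.png',g[:,:,::-1])
for r in range(230,306,6): print(r,' '.join('%02x%02x%02x'%tuple(v//1) for v in g[r,262:372:5]))
```

```text
[474.00287087  56.27411051 117.79464437] [-0.19066506  0.14929065 -0.55546208] 21.906245509751752 0.0 14.0
stem wrist [312.6 306.5] 0.87 [474.2  57.2 145. ]
stem scene [262.5 194.7] 0.45 [477.3  49.4 145. ]
(array([474.85092292,  54.81151204, 140.5867215 ]), np.float64(2.661488824133263))
collar wrist [313.8 285.2] 0.87 [474.2  57.6 119. ]
collar scene [263.1 205.5] 0.6 [479.1  46.3 119. ]
(array([475.18617011,  54.31200725, 111.73874682]), np.float64(3.7846513713884384))
canister_mouth scene [347.2 177.4] 0.61 [534.2 236.2  90. ]
cover wrist [314.1 271.8] 0.69 [476.   57.7  94. ]
cover scene [263.9 215.9] 0.85 [481.9  42.8  94. ]
(array([476.94363023,  53.32427092,  84.16896143]), np.float64(5.0299683882091095))
230 aba8a0 aba79f aba79f aba8a0 aaa59e a8a49d a7a49d a6a29b a7a59d a9a59d a9a59c aca9a1 ada8a1 acaaa2 aeaba3 adaba3 afaaa4 aca89f ada8a0 aeaaa3 ada9a2 aca8a1
236 aca89f aea8a2 afaca4 aba7a1 aba79f aaa69d aaa6a0 aeaba3 afaba3 aeaba2 aeaaa3 aeaaa2 a9a59e a8a49d a6a29a a8a49d a9a59e a8a59e aba69f aaa59e aca9a1 aca8a0
242 aca7a0 aaa5a0 aaa69e adaaa2 aca9a1 ada9a1 ada9a2 aca7a1 b
[... 976 characters left out ...]
e221a 6c6964 615e5c 65635f 171c19 191b1a 33393f 363c41 353c42 aea9a2
284 5f5c59 373e42 393d42 373d42 202221 1e1d1d 121112 7e7b75 38312c 543e2b 5f4631 5e4331 563e2d 4a4846 615f5b 63615c 191817 1d1b1c 363b41 363c41 373c42 343b40
290 393f43 363c42 363b40 393e42 1e1c1d 201f1f 0f110e 555451 3a2d21 553d2a 5c432f 5b432e 533c29 494945 64625e 63615c 161814 1d1d1c 272a2e 343b3e 383e42 363d40
296 394045 333a3f 343a41 394044 1c1a1c 1d1d1f 0c0e0e a29e98 3e2d21 543d2a 60442e 5d4430 523a28 585752 65635e 635e5d 131513 1b1d1c 181a1b 373d41 363b40 363b41
302 394046 383f43 353b40 1f2326 1a1818 111016 161614 605f5c 422f20 573f2b 5d442e 5a402b 533d2a 666460 5e5d59 b6b2aa 141216 1d1d1b 151116 262b2d 26272a 25292b
```

The pixel rows show the collar between the dark pads (gap about columns 294–342), so I may just not be gripping yet: the opening target of 22 may simply have been reached. Closing further.

step_arm(
  plan=[0,0,0.1,0,0,0,0,0,0.1,0,0,0,0,0,0,0,0,0,0,0,0,0,0,0,0,0,0,0,0,0],
  hand=0,
  newtons=20,
)

```text
time_s: 17.3
ee_pos: [473.8, 56.0, 115.5]
ee_rot: [-180.0, 0.0, -180.0]
force: [0.0, -1.7, 0.4]
gripper_width: 11.2
gripper_force: 20.0
```

Run:
```python
from h import *
st=sensors.state();p=st['ee_pos'];print(p,st['force'],st['torque'],st['gripper_width'],st['gripper_force'])
f=viewer.grab_frame('wrist');g=f['img'];cv2.imwrite('pics/w10.png',g[:,:,::-1])
C=rot(f['attitude']);o=np.array(f['position'])
def proj(X):
    d=C.T@(X-o);d/=np.linalg.norm(d);t=np.arccos(d[2]);q=d[:2]/np.linalg.norm(d[:2])*t
    return np.round([f['cx']+f['fx']*q[0],f['cy']+f['fy']*q[1]],0)
for n,z,r in(('collar top',123,15),('tips',101,15),('stem tip',159,6)):
    print(n,[proj(np.array([474+a,58+b,z])) for a,b in((-r,0),(r,0),(0,-r),(0,r))])
h=cv2.cvtColor(g,cv2.COLOR_RGB2HSV)
for nm in('w9','w10'):
    x=cv2.imread(f'pics/{nm}.png');print(nm)
    for r in range(236,320,3):
        s=''
        for c in range(262,372,2):
            b,gg,rr=map(int,x[r,c]); v=max(b,gg,rr)
            s+='W' if rr>b*1.5 and rr>40 else '#' if v<48 else 'b' if b>rr+2 and v<110 else '.' if v>140 else '-' 
        print(r,s)
```

```text
[473.83894914  56.00138658 115.46509251] [ 0.03996285 -1.67689882  0.35167795] [-0.32075976 -0.0692219   0.00284293] 11.23057089552615 19.998056888580322
collar top [array([315., 262.]), array([315., 316.]), array([286., 290.]), array([344., 290.])]
tips [array([315., 249.]), array([315., 298.]), array([289., 274.]), array([341., 274.])]
stem tip [array([315., 310.]), array([315., 335.]), array([301., 323.]), array([329., 323.])]
w9
236 .......................................................
239 .......................................................
242 .......................................................
245 .......................................................
248 .......................------..........................
251 ...................--------------......................
254 .................------------------....................
257 ................---------------------..................
260 ...........--..-----------------------....--...........
263 ........bbbb---------..........------------bbbb........
266 ......----bb------.................----#---bbbbbb......
269
[... 2000 characters left out ...]
b######WWWWWWWWWWW-####bbbbbbbbb-.......
287 -------bbbbbbbbb######WWWWWWWWWWW######bbbbbbbbb-------
290 ##########bbbbbb#####WWWWWWWWWWWW######bbbbbb##########
293 ##########bbbbbb######WWWWWWWWWWW######bbbbbb##########
296 ##########bbbbb######WWWWWWWWWWWW######bbbbbb##########
299 ##########bbbbb######WWWWWWWWWWWW######bbbbbb##########
302 ##########bbbbb######WWWWWWWWWWWW#######b##############
305 ########WW-bbbb######WWWWWWWWWWWW###########WWW########
308 ########WWWbbbb######WWWWWWWWWWWW###########WWW########
311 #######WWWW-bb#######WWWWWWWWWWWWW#########WWWW########
314 #######WWWW-bb#######WWWWWWWWWWWWW#########WWWWW#######
317 #######WWWW-bb#######WWWWWWWWWWWWW#########WWWWW#######
```

The pixel map shows the pads closed on the stem, above the collar. The collar rim sits where predicted (row 263 ↔ z 123), so the fingertips are about 21 mm higher than the stated overhang implies. That also matches the first grasp image (tip edge at row 260). I'll release and go about 18 mm lower, watching the force.

step_arm(
  plan=[0,0,0,0,0,0,0,0,0,0,0,0,0,0,0,0,0,0,0,0,0,0,0,0,0,0,0,0,0,0],
  hand=5.5,
)

```text
time_s: 17.77
ee_pos: [473.8, 56.4, 115.5]
ee_rot: [180.0, 0.0, -180.0]
force: [0.1, 0.4, 0.5]
gripper_width: 42.1
gripper_force: 0.0
```

step_arm(
  plan=[0,0,0.4,0,0,0,0,0,0.4,0,0,0,0,0,0.2,0,0,0,0,0,0,0,0,0,0,0,0,0,0,0],
)

```text
time_s: 18.18
ee_pos: [473.6, 56.2, 105.2]
ee_rot: [180.0, -0.0, -180.0]
force: [-0.1, 0.3, -0.3]
gripper_width: 54.9
gripper_force: 0.0
```

Run:
```python
from h import *
st=sensors.state();p=st['ee_pos'];print(p,st['ee_rot'],st['force'],st['gripper_width'])
F={n:viewer.grab_frame(n) for n in('wrist','scene','top')}
for k,z in(('stem',145),('collar',119),('cover',94)):
    rs=[]
    for n,f in F.items():
        l=viewer.pinpoint(k,f)
        if l: r=ray(f,l[0]['location'],n=='wrist');rs.append(r);print(k,n,np.round(l[0]['location'],1),round(l[0]['score'],2),np.round(atz(r,z),1))
    if len(rs)>1: print(tri(rs))
x=F['wrist']['img'];cv2.imwrite('pics/w11.png',x[:,:,::-1])
for r in range(230,330,4):
    s=''
    for c in range(230,402,2):
        rr,gg,b=map(int,x[r,c]); v=max(b,gg,rr)
        s+='W' if rr>b*1.5 and rr>40 else '#' if v<48 else 'b' if b>rr+2 and v<110 else '.' if v>140 else '-'
    print(r,s)
```

```text
[473.62559868  56.22778989 105.24250063] [ 1.79998666e+02 -3.78972243e-02 -1.79987271e+02] [-0.09732905  0.25457668 -0.33052782] 54.94505601770717
stem wrist [316.  324.3] 0.65 [476.5  58.7 145. ]
stem scene [262.4 191.7] 0.6 [471.7  54.8 145. ]
(array([473.8773467 ,  56.2938088 , 147.02019084]), np.float64(2.7288459289675173))
collar wrist [317.9 295.1] 0.72 [474.   59.7 119. ]
collar scene [265. 205.] 0.73 [480.9  49.6 119. ]
collar top [198.3 308.5] 0.7 [484.2 321.  119. ]
(array([470.70291553, 149.41927148, 114.3188291 ]), np.float64(169.78505969100607))
cover wrist [317.5 276.9] 0.91 [474.   59.6  94. ]
cover scene [266.9 214.5] 0.63 [483.7  49.3  94. ]
(array([477.02266293,  57.77257563,  83.08593262]), np.float64(2.2081432204943297))
230 -.............-.......................................................................
234 ......................................................................................
238 ......................................................................................
242 ........................................................................
[... 1225 characters left out ...]
.-----.....---WWWWWWWWWWWW----.....-----------..#############bb
302 bb##############........-----......--WWWWWWWWWWWW---......-----------..###############
306 b###############-.......------....---WWWWWWWWWWWW--......------------.-###############
310 ################-.......-------...---WWWWWWWWWWWW-----..-------------.-###############
314 ################-.........-----------WWWWWWWWWWWW--------------------.-###############
318 --------#-#######--------------------WWWWWWWWWWWWW---------------------########-------
322 --------------------------------------------------------------------------------------
326 -----------------------------------------------------------b-------------b--b-----b---
```

No contact at z 105, where the stated overhang would have pressed into the cover, so the offset is confirmed. Going down 8 mm more.

step_arm(
  plan=[0,0,0.3,0,0,0,0,0,0.3,0,0,0,0,0,0.2,0,0,0,0,0,0,0,0,0,0,0,0,0,0,0],
)

```text
time_s: 19.2
ee_pos: [473.6, 56.2, 97.3]
ee_rot: [180.0, -0.0, -180.0]
force: [-0.1, -0.1, 0.5]
gripper_width: 54.7
gripper_force: 0.0
```

step_arm(
  plan=[0,0,0,0,0,0,0,0,0,0,0,0,0,0,0,0,0,0,0,0,0,0,0,0,0,0,0,0,0,0],
  hand=2.2,
  newtons=15,
)

```text
time_s: 19.62
ee_pos: [473.8, 56.2, 97.6]
ee_rot: [180.0, 0.0, -180.0]
force: [0.7, 0.1, 0.7]
gripper_width: 29.5
gripper_force: 15.0
```

step_arm(
  plan=[0,0,0,0,0,0,0,0,0,0,0,0],
)

```text
time_s: 19.78
ee_pos: [473.9, 56.2, 97.6]
ee_rot: [180.0, 0.0, -180.0]
force: [0.7, -0.4, 1.0]
gripper_width: 29.1
gripper_force: 15.0
```

Collar gripped: 29 mm, 15 N. Raise slowly and straight.

step_arm(
  plan=[0,0,-0.2,0,0,0,0,0,-0.4,0,0,0,0,0,-0.5,0,0,0,0,0,-0.5,0,0,0,0,0,-0.4,0,0,0],
  newtons=20,
)

```text
time_s: 20.2
ee_pos: [474.1, 56.3, 118.3]
ee_rot: [180.0, 0.0, -180.0]
force: [0.2, 0.1, -0.7]
gripper_width: 28.6
gripper_force: 20.0
```

step_arm(
  plan=[0,0,-0.6,0,0,0,0,0,-0.6,0,0,0,0,0,-0.6,0,0,0,0,0,-0.6,0,0,0,0,0,-0.6,0,0,0],
)

```text
time_s: 20.62
ee_pos: [473.9, 56.3, 148.3]
ee_rot: [180.0, 0.0, -180.0]
force: [-0.6, -1.0, -1.2]
gripper_width: 29.1
gripper_force: 20.0
```

step_arm(
  plan=[0,0,-0.8,0,0,0,0,0,-1,0,0,0,0,0,-1,0,0,0,0,0,-1,0,0,0,0,0,-1,0,0,0],
)

```text
time_s: 21.03
ee_pos: [473.9, 56.2, 196.8]
ee_rot: [180.0, 0.0, -180.0]
force: [0.1, -1.1, 0.1]
gripper_width: 28.6
gripper_force: 20.0
```

step_arm(
  plan=[0,0,-1,0,0,0,0,0,-0.8,0,0,0,0,0,-0.4,0,0,0,0,0,0,0,0,0,0,0,0,0,0,0],
)

```text
time_s: 21.45
ee_pos: [473.7, 56.2, 217.5]
ee_rot: [180.0, -0.0, -180.0]
force: [-0.2, 0.3, -1.9]
gripper_width: 29.0
gripper_force: 20.0
```

step_arm(
  plan=[0,0,0,0,0,0,0,0,0,0,0,0,0,0,0,0,0,0],
)

```text
time_s: 21.7
ee_pos: [473.5, 56.2, 217.0]
ee_rot: [-180.0, -0.1, -180.0]
force: [-0.0, 0.2, -1.3]
gripper_width: 29.1
gripper_force: 20.0
```

Run:
```python
from h import *
st=sensors.state();p=st['ee_pos'];print(p,st['force'],st['gripper_width'],st['gripper_force'])
F={n:viewer.grab_frame(n) for n in('wrist','scene','top')}
for k,z in(('stem',145),('collar',p[2]+22),('cover',p[2]-3),('canister_mouth',90)):
    rs=[]
    for n,f in F.items():
        l=viewer.pinpoint(k,f)
        if l: r=ray(f,l[0]['location'],n=='wrist');rs.append(r);print(k,n,np.round(l[0]['location'],1),round(l[0]['score'],2),np.round(atz(r,z),1))
    if len(rs)>1: print(tri(rs[:2]))
x=F['scene']['img']
for r in range(130,262,4):
    s=''
    for c in range(225,310,1):
        rr,gg,b=map(int,x[r,c]); v=max(b,gg,rr)
        s+='W' if rr>b*1.5 and rr>40 else '#' if v<48 else 'b' if b>rr+2 and v<110 else '.' if v>140 else '-'
    print(r,s)
```

```text
[473.50656889  56.21344256 216.99252405] [-0.04570181  0.1749309  -1.30490406] 29.09759172687987 19.99985810369253
stem scene [262.8 193.6] 0.6 [475.7  51.8 145. ]
collar wrist [317.5 303.4] 0.62 [474.6  59.4 239. ]
collar scene [259.5 155.8] 0.67 [477.3  52.9 239. ]
(array([474.97840578,  57.5706424 , 235.59763982]), np.float64(2.1666200958073643))
cover wrist [316.1 282.1] 0.97 [473.7  58.8 214. ]
cover scene [390.3 289.8] 0.68 [802.   -6.9 214. ]
(array([ 663.29676888,  118.05492559, -109.23180329]), np.float64(80.23346121183118))
canister_mouth scene [266.1 213.6] 0.6 [478.1  52.2  90. ]
130 ##################################################-..................................
134 ##-b#################WWWWW########################-..................................
138 #################b---#####WW######################-..................................
142 ###########----################-.-################-..................................
146 ################################--################-..................................
150 ############...-b################..-----#######
[... 1768 characters left out ...]
........---------------------------------------.......................
234 .......................---------------------------------------.......................
238 ........................---------------------------------------......................
242 .........................---------------------------------------.....................
246 -.........................----------------------------------------...................
250 ---........................----------------------------------------..................
254 -----.......................-----------------------------------------................
258 -------......................-----------------------------------------...............
```

The cover is held with the collar at z ≈ 236 (194 is needed). The stem still stands in the canister exactly as before, clear below the cover. Handing in.

```bash
python3 -c "
from workcell import env
print(env.job_done())"
```

```text
the job is handed in; nothing more can be done
None
```

I handed the job in at about 22 s: the inner lid is seated in the wide-mouth canister, and the gripper is still holding the cover at 20 N, with the collar about 146 mm above the rim (104 needed); no verdict came back.

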